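Clamp a glued knife stand in a ratchet clamp

TASK

The little wooden knife stand has just been glued: set it upright on the clamp's base board between the two jaws, lengthwise along the clamp, square and centred, and let go of it. Then close the ratchet clamp by squeezing its two upright levers together and letting them spring apart, again and again, until the sprung pad presses the stand against the fixed jaw and is pushed in by 3 to 13 mm, never as far as 15 mm, which would crush the joint. Finish while still holding the levers squeezed at least a third of the way, do not push the bar or pad by hand, and leave the jars and the tin alone.

Things in the scene. Friction and masses are not known exactly. Their poses are not given: they have to be found in the camera images.
- stand_centre (a point): Centre (22 mm above the underside) of the loose glued wooden knife stand, a block 70 mm (its x, across the glue seams) by 44 mm (its y) by 44 mm high, about 85 to 170 g. Three slots, 4 mm wide and 12 mm deep, run along y in its top. Pick it up across the 44 mm side. Its x axis has to lie along the clamp's x axis, either way round.
- seat (a point): Fixed point of the clamp, with its axes (x from the levers to the fixed jaw, the closing direction; z up): the best place for the stand's centre, 34 mm above the worktop, as the base board is 12 mm thick. There the stand is 12 mm clear of the jaw and 11 to 33 mm clear of the pad. Up to 14 mm off to either side is good enough. Jaw: 60 mm wide, top 58 mm above the worktop.
- jaw_face (a point): Centre of the fixed jaw's rubber face (34 mm above the worktop), 47 mm along the clamp's x from seat; the stand ends up pressed against it.
- pad_face (a point): Centre of the face of the sprung pad (40 mm wide, 36 mm high, 34 mm above the worktop), which looks along the clamp's +x at the fixed jaw. Its rod runs into a dark sleeve on the push bar; the rear edge of a black ring on the rod is 13 mm in front of the sleeve's mouth while the pad is free.
- squeeze_point (a point): Midway between the two squeeze levers at the height to grip, 115 mm above the worktop; clamp's axes; 183 mm along -x from seat. Black grips stand before and behind it in x, 26 mm wide, 93 to 133 mm high; metal cheeks below end at 86 mm. Free they lean apart, 60 mm over the outer faces here and 67 mm at the top; fully squeezed 30 mm here, 38 mm low down. Squeeze along x from outside; open to 75 mm to let them spring back.
- lever_front: The squeeze lever nearer to the jaws, with a black grip. Its origin is the lever's pivot, 77 mm above the worktop.
- lever_rear: The squeeze lever farther from the jaws, geared to the other so that both close by the same angle. Its origin is its pivot.
- squeeze (a joint): Squeeze of the levers, rad: 0 free, 0.4 fully squeezed; return springs, 2 to 4 N at each finger (up to about 18 N with the clamp loaded).
- bar (a joint): Advance of push bar and pad towards the fixed jaw, m, 0 to 0.064; starts at 0 to 0.022. Ratchet: squeezing the levers drives it forward (12 mm for a full squeeze, in proportion, less up to 6 mm of play); when they are let out it stays, to the nearest 5 mm notch (a full stroke gains 10 mm). It does not go back.
- pad_slide (a joint): How far the sprung pad is pushed in, m: 0 free, 0.018 bottomed; 1 N per mm plus 1 N.
- push_rod: The steel push bar with its sleeve; only the ratchet may move it. Its axes are the clamp's; its origin means nothing.
- pad: The sprung pad itself (see pad_face); its origin means nothing.
- stand: The knife stand as a whole; origin at the centre of its underside.
- clamp: The fixed clamp, 330 mm long, screwed to its base board, which does not move; origin on the worktop below it, 118 mm along -x from below seat; x points from the levers to the fixed jaw.
- honey_jar: Bystander: a jar 71 mm wide, 110 mm high, behind the clamp; origin at its underside.
- tuna_tin: Bystander: a flat tin 86 mm wide, 40 mm high, behind the clamp; origin at its underside.
- small_jar: Bystander: a small jar 45 mm wide, 106 mm high, behind the clamp; origin at its underside.
Not all that is in view belongs to the job. What is shaped like the stand but blue is not meant.

How it is judged (in metres and radians):
On the way, in this order (a step that is already met when the one before it is completed fails the run):
1. the stand stands upright between the jaws, square and centred, and is let go (x of stand_centre in the frame of seat between -0.03 and 0.015 m and y of stand_centre in the frame of seat between -0.014 and 0.014 m and z of stand_centre in the frame of seat between -0.004 and 0.004 m and angle between the x axis of stand_centre and the x axis of seat, either way round below 0.2 rad and angle between stand_centre's own z axis and vertical below 0.1 rad and contact force between the fingers and stand below 0.1 N), for 0.2 s.
2. the levers are squeezed (value of joint squeeze above 0.2 rad and contact force between the fingers and lever_front above 0.5 N), for 0.05 s.
3. the levers are let out again (value of joint squeeze below 0.1 rad), for 0.05 s.
4. the pad presses the stand (value of joint pad_slide above 0.002 m and contact force between pad and stand above 1.5 N), for 0.1 s.
At the end, for the whole second after the job is handed in: Stand upright, at rest, untouched, against the fixed jaw (9 to 16 mm beyond seat in x, 16 mm across, 4 mm in height, 0.15 rad square); pad in by 3 to 13 mm, over 3 N on the stand; fingers press both levers (over 0.5 N), squeezed 0.12 rad or more (value of joint pad_slide between 0.003 and 0.013 m and value of joint squeeze above 0.12 rad and contact force between pad and stand above 3 N and angle between stand_centre's own z axis and vertical below 0.1 rad and contact force between the fingers and lever_front above 0.5 N and contact force between the fingers and lever_rear above 0.5 N and contact force between the fingers and stand below 0.1 N and linear speed of stand below 0.02 m/s and x of stand_centre in the frame of seat between 0.009 and 0.016 m and y of stand_centre in the frame of seat between -0.016 and 0.016 m and z of stand_centre in the frame of seat between -0.004 and 0.004 m and angle between the x axis of stand_centre and the x axis of seat, either way round below 0.15 rad); the arm keeps its last pose, push and grip.
It fails at once if the pad is pushed in by more than 15 mm: the joint is crushed (value of joint pad_slide above 0.015 m).
It fails at once if the robot pushes the bar or the pad by hand (over 3 N) (contact force between any of the fingers, the arm and push_rod above 3 N or contact force between any of the fingers, the arm and pad above 3 N).
It fails at once if a jar or the tin is moved by more than 30 mm (distance of any of honey_jar, tuna_tin, small_jar from where it was at the start of the episode above 0.03 m).
It also fails if it takes over 67 s, if anything falls off the work surface, if the arm or the gripper's body presses on something with over 40 N, if the wrist force passes 120 N, or if a joint passes its speed limit or range.

ROBOT

A 6-joint arm with a two-finger parallel gripper is mounted at the origin on a cart in front of the work surface, level with it; the furniture and walls round the work are solid. World frame = base frame: x ahead of the robot, y to its left, z up, the work surface at z = 0. Lengths are in mm, angles in rad, forces in N, time in s.
With the tool pointing down it reaches from about 400 to 925 mm from the base axis. Payload 12.5 kg.
Tool frame: the origin (TCP) lies between the finger pads; the fingertips stand 25 mm ahead of it and the grasp point (between the pads) lies 6 mm ahead of it; z points along the fingers, y is the line along which they close (so a half turn about z gives the same grasp; the last joint's range is limited). The gripper opens to 95 mm and grips with 3 to 60 N. Pads are 20 mm wide; open, the fingers measure 119 mm over their backs; the gripper's body (75 mm by 180 mm) begins 59 mm behind the grasp point.
Start: joints at [-1.33, 0.491, 1.559, -0, 1.092, -0.106], TCP at [212.454, -587.799, 239.661] pointing down, gripper open.
Joint ranges: [-3.1, 3.1], [-0.84, 2.19], [0.05, 2.79], [-1.13, 4.28], [0.06, 2.93], [-2.69, 2.69]. Speed limits (rad/s): [2.22, 2.22, 2.79, 3.14, 3.14, 3.14].

INTERFACE

Orientations are given as [roll, pitch, yaw] about the fixed x, y, z axes, in that order (R = Rz(yaw) Ry(pitch) Rx(roll)).
In Python, from cell import state, read_camera, job_done, cut_out gives the robot as it stands. The module is installed in compiled form; this text tells all that it offers.
- The arm moves only by the tool jog_arm, never from a script. Its argument "motion" is a list of rows, each a list of 2 entries, a list of its own where there are three numbers: the shift along the tool's x, y, z in mm, then the turn about the tool's z in rad. A call has 1 to 5 rows; each row is the pose to reach, as a shift and turn from the pose commanded when the call began, along the tool's axes at that moment; what a row does not reach only later rows make up. A row lasts 1/10 s, in which the tool goes at most 50 mm and 8.59 degrees, less where a joint would pass 70% of its speed; a pose out of reach is approached as far as the arm can. A call with a gripper value outside its range is refused whole. "grip" is the closure, from 0 (fully open) to 1 (shut), set as the call begins (left out, the last holds). The fingers move at their own pace and stop on an object; the grip force is fixed at half the most. Time passes only in rows, so rows that repeat a pose let the fingers close. It gives the time, the measured TCP pose, the force, the opening and the grip force at its end, in the units of the state.
- state(): the state, without advancing time (a new reading comes with each control period).
- read_camera(name): name is "scene" or "top" or "wrist"; returns a dict with "img" (384x512x3 uint8, blue, green, red), "vertical_fov" (degrees; the focal length in pixels is half the picture's height over the tangent of half this angle, whatever the lens; pixels are square), "cx", "cy" (the principal point, pixels), "extrinsics" (4x4, takes a point from camera to world coordinates). Camera axes: x right, y up, looking along -z (the intrinsics and any distortion apply to the point x, -y, -z); pixel columns grow to the right and rows downward; lengths in mm; the calibration is good to about 2 mm. A picture is of the moment at which its call begins. There is no depth.
- job_done(): hands the job in; it is judged then, once.
Trained networks look in a picture, given as the dict that the camera call returned (one of the last four; its "shot" number tells which), for a name from the list of things; names that differ only in an ending like _2 or _b are one class to them, and where a whole thing is asked for, a point or a joint stands for the part that bears it (a point fixed in the world has none). Each returns a list of dicts, best first, with "p" (0 to 1); they miss things now and then, are a little off and sometimes report something else, mostly with a low value. They report only what shows in the picture. A call takes as long as a camera call. They do not tell look-alikes from the thing itself.
- cut_out(name, picture): "region" (384x512 bool, what is visible of it) and "box" ([left, top, right, bottom] in pixels, round what is visible of it).
The state is a dict: "t": time; "joints": joint angles; "qvel": joint speeds; "tau": joint torques, N m; "eef_pos": TCP position; "tcp_rot": TCP orientation; "ft_force": force on the tool from outside, world axes, zero at the start; "moment": the same for the moment, N m; "opening": opening from 0.0 (shut) to 1.0 (fully open); "grip_force": force on a finger pad.
Only numpy, scipy, OpenCV 4.12 (cv2) and the standard library are available. Lean on these libraries where they do the work, as an engineer would, in place of code of your own. Each camera call takes 0.05 s, during which the arm holds its last target. There are 200 camera calls.

## Working session

There is one attempt and no reset: what is moved stays moved. The work goes in short steps, Python scripts to look and compute and a tool call to move; the robot and the scene stay as the last step left them, time stands still between calls to the robot, and variables do not carry over. Pictures are saved under pics/ and viewed, at most 10 in all, crops included, and the job is handed in when it is done.

Besides the shell and the picture viewer there is one more tool, called after ">>>" as name(argument=value, ...) on one line, values as JSON. jog_arm: Moves the arm, as the interface text tells. Its arguments: {"type":"object","properties":{"motion":{"type":"array"},"grip":{"type":"number"}},"required":["motion"]}

```bash
mkdir -p pics; cat > h.py <<'E'
import numpy as np, cv2
from cell import *
def K(p):
    f=p["img"].shape[0]/2/np.tan(np.radians(p["vertical_fov"])/2); return f,p["cx"],p["cy"]
def world(p,uv,z):
    f,cx,cy=K(p); E=np.array(p["extrinsics"]); u,v=uv
    d=E[:3,:3]@np.array([(u-cx)/f,-(v-cy)/f,-1]); o=E[:3,3]
    return o+d*(z-o[2])/d[2]
def pix(p,X):
    f,cx,cy=K(p); E=np.array(p["extrinsics"]); c=E[:3,:3].T@(np.array(X)-E[:3,3])
    return np.array([cx+f*c[0]/-c[2], cy-f*c[1]/-c[2]])
E
python3 - <<'E'
from h import *
s=state(); print(s["t"],s["eef_pos"],s["tcp_rot"],s["opening"])
ims=[]
for n in("scene","top"):
    p=read_camera(n); ims.append(p["img"]); print(n,p["vertical_fov"],p["cx"],p["cy"],[k for k in p],np.round(p["extrinsics"],3).tolist())
    for t in("stand","clamp","lever_front","lever_rear","pad","push_rod","honey_jar"):
        print(t,[(round(d["p"],2),d["box"]) for d in cut_out(t,p)][:3])
    cv2.imwrite(f"pics/{n}1.png",cv2.resize(p["img"],(800,600)))
E
```

```text
0.0 [ 212.40785076 -587.5896294   239.08146857] [-3.14054106e+00 -1.04590553e-04  3.46807374e-01] 1.004419091350877
scene 51.560621158435524 250.99015803017735 188.40579998959177 ['img', 'vertical_fov', 'cx', 'cy', 'extrinsics', 'shot'] [[-0.627, 0.616, -0.477, -12.145], [-0.779, -0.488, 0.394, 589.438], [0.01, 0.618, 0.786, 1022.161], [0.0, 0.0, 0.0, 1.0]]
stand [(0.66, [259.9, 236.1, 289.6, 263.6]), (0.61, [170.0, 243.1, 196.6, 276.5])]
clamp [(0.67, [247.5, 147.0, 343.9, 223.4]), (0.35, [172.3, 246.9, 196.6, 279.5])]
lever_front [(0.7, [234.7, 135.1, 258.5, 173.3]), (0.59, [271.2, 114.7, 283.0, 143.4]), (0.57, [313.0, 157.7, 319.0, 172.8])]
lever_rear [(0.51, [321.7, 145.7, 333.2, 163.5]), (0.37, [168.7, 245.8, 196.7, 279.2])]
pad [(0.46, [282.8, 182.3, 298.6, 195.1])]
push_rod [(0.65, [286.9, 177.1, 308.8, 192.2])]
honey_jar [(0.97, [235.0, 134.4, 259.3, 175.4]), (0.24, [315.6, 154.2, 322.8, 169.4])]
top 43.903837705582205 253.1264721465229 194.28626417688992 ['img', 'vertical_fov', 'cx', 'cy', 'extrinsics', 'shot'] [[0.005, 0.995, -0.095, 459.86], [-1.0, 0.003, -0.012, 104.576], [-0.012, 0.095, 0.995, 1269.475], [0.0, 0.0, 0.0, 1.0]]
stand [(0.82, [217.6, 260.0, 244.1, 277.0]), (0.72, [298.5, 208.3, 357.3, 226.7]), (0.71, [128.3, 206.6, 163.2, 232.9])]
clamp [(0.75, [246.9, 201.7, 377.5, 244.8]), (0.49, [356.0, 213.0, 370.3, 228.2])]
lever_front []
lever_rear [(0.47, [248.7, 197.4, 375.7, 240.9])]
pad [(0.68, [301.1, 211.1, 311.7, 228.0])]
push_rod [(0.71, [298.3, 209.3, 353.4, 225.4])]
honey_jar [(0.74, [275.0, 146.7, 303.1, 164.7])]
```

View pics/top1.png

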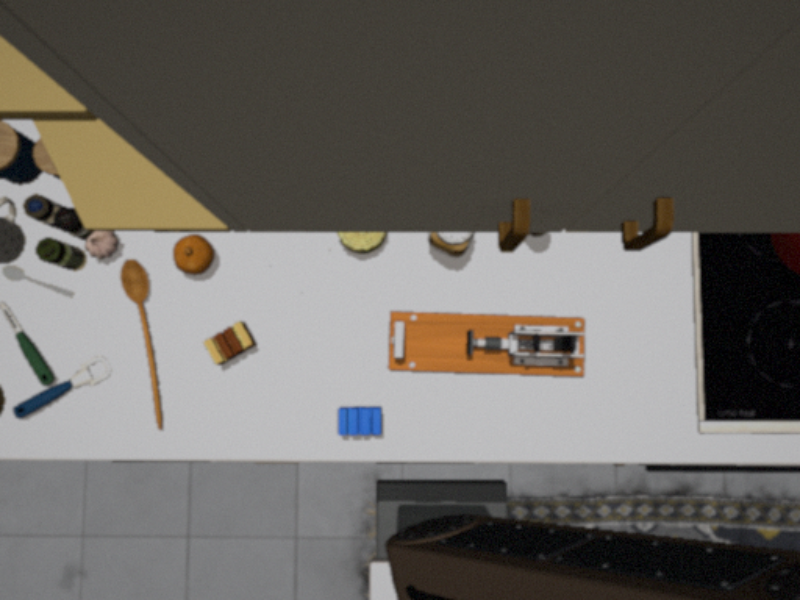

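View pics/scene1.png

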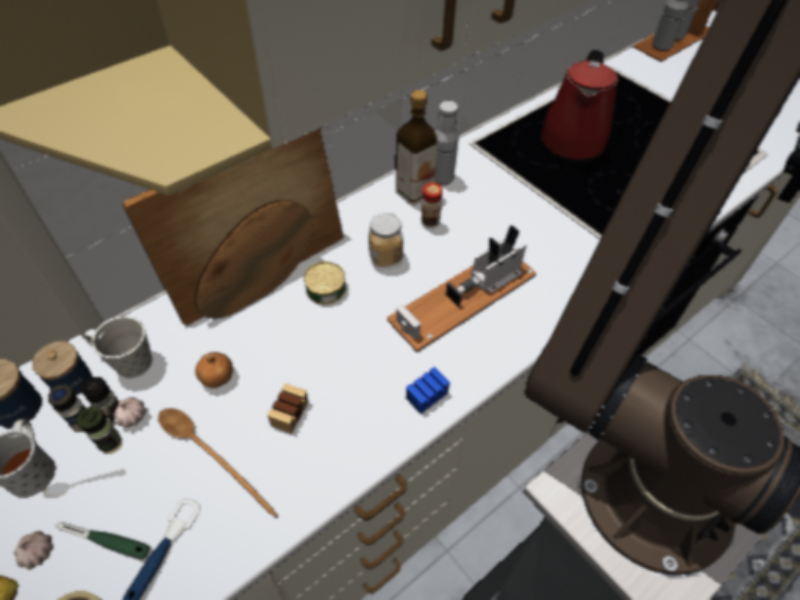

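Top view (800x600): candidates are the wooden block at (230,343) and the blue block of the same shape at (360,421). The wooden one is meant because the blue one is excluded. The clamp board spans (389..585, 311..376), with the jaw on the left (400,341), the pad at (471,344) and the levers around (545,344).

```bash
cat > m.py <<'E'
from h import *
p=read_camera("top"); im=p["img"]; cv2.imwrite("pics/crop.png",cv2.resize(im[190:280,110:390],None,fx=2.8,fy=2.8,interpolation=cv2.INTER_CUBIC))
hsv=cv2.cvtColor(im,cv2.COLOR_BGR2HSV)
m=cv2.inRange(hsv,(5,120,60),(22,255,255)); m[:195]=0;m[250:]=0;m[:,:240]=0;m[:,385:]=0
pts=np.argwhere(m)[:,::-1].astype(np.float32)
w=np.array([world(p,q,12)[:2] for q in pts],np.float32)
r=cv2.minAreaRect(w); print("board",r); print(cv2.boxPoints(r))
for d in cut_out("stand",p):
    b=d["box"]
    if b[2]<200:
        q=np.argwhere(d["region"])[:,::-1]; w=np.array([world(p,a,44)[:2] for a in q],np.float32); print("stand",d["p"],b,cv2.minAreaRect(w),w.mean(0))
for t in("pad","push_rod"):
  for d in cut_out(t,p)[:1]:
    b=d["box"]; print(t,world(p,(b[0],(b[1]+b[3])/2),45),world(p,(b[2],(b[1]+b[3])/2),45))
E
python3 m.py
```

```text
board ((513.5315551757812, -32.79713439941406), (324.98095703125, 96.7254409790039), 88.29006958007812)
[[ 460.34174 -193.77214]
 [ 557.0241  -196.65837]
 [ 566.7214   128.17787]
 [ 470.039    131.0641 ]]
stand 0.86 [129.9, 207.0, 164.9, 233.8] ((510.2374572753906, 390.0027770996094), (50.42097473144531, 75.47307586669922), 30.45875358581543) [510.83322 390.13525]
push_rod [516.4671935   -2.84600526  45.        ] [ 517.02530597 -140.6193844    45.        ]
```

View pics/crop.png

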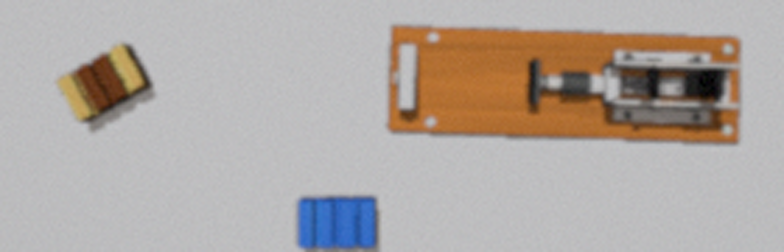

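The crop confirms it: the wooden block with yellow and brown strips at crop (103,82) is the stand, at world (510,390), long axis 120.5°. The blue block at (338,222) is the decoy. Starting the transit.

>>> jog_arm(motion=[[[45,-46,0],0],[[80,-82,0],0],[[115,-118,0],0],[[147,-150,0],0],[[175,-179,0],0]], grip=0)

```text
t: 1.5
eef_pos: [316.5, -358.5, 239.8]
tcp_rot: [3.141, -0.0, 0.346]
ft_force: [0.9, -0.2, -0.6]
opening: 0.995
grip_force: 0.0
```

```bash
cat >> h.py <<'E'
def plan(X,psi):
    s=state(); P=np.array(s["eef_pos"]); y=s["tcp_rot"][2]; d=np.array(X)-P
    t=(y-psi+np.pi)%(2*np.pi)-np.pi
    print("t",round(s["t"],2),"pos",P.round(1),"rot",np.round(s["tcp_rot"],3),"op",round(s["opening"],3))
    print("shift",np.round([d[0]*np.cos(y)+d[1]*np.sin(y), d[0]*np.sin(y)-d[1]*np.cos(y), -d[2]],1),"turn",round(t,3))
E
python3 - <<'E'
from h import *
p=read_camera("top")
for n,u,v,z in[("jawL",399,78,58),("jawR",416,78,58),("padface",530,84,52),("padback",540,84,52),("sleevemouth",562,84,40),("boardL",390,80,12),("boardR",739,90,12)]:
    print(n,world(p,(u/2.8+110,v/2.8+190),z).round(1))
plan((480,0,240),.347)
E
```

```text
jawL [515.7 120.7  58. ]
jawR [515.8 105.3  58. ]
padface [511.    1.4  52. ]
padback [511.1  -7.7  52. ]
sleevemouth [511.7 -29.   40. ]
boardL [515.9 129.8  12. ]
boardR [ 507.9 -198.    12. ]
t 1.55 pos [ 317.9 -352.8  239.8] rot [-3.139e+00 -1.000e-03  3.480e-01] op 0.999
shift [ 2.728e+02 -2.763e+02 -2.000e-01] turn 0.001
```

>>> jog_arm(motion=[[[35,-36,0],0],[[70,-71,0],0],[[105,-107,0],0],[[140,-142,0],0],[[175,-178,0],0]])

```text
t: 2.05
eef_pos: [420.6, -131.8, 240.0]
tcp_rot: [3.141, -0.001, 0.346]
ft_force: [0.7, -0.3, -1.1]
opening: 1.0
grip_force: 0.0
```

>>> jog_arm(motion=[[[35,-36,0],0],[[70,-71,0],0],[[98,-99,0],0],[[98,-99,0],-0.15],[[98,-99,0],-0.3]])

```text
t: 2.55
eef_pos: [478.9, -5.9, 239.6]
tcp_rot: [3.141, 0.0, 0.655]
ft_force: [0.1, -0.0, -0.2]
opening: 0.999
grip_force: 0.0
```

```bash
python3 -c "
from h import *
plan((510,390,220),2.102)"
```

```text
t 2.55 pos [478.9  -5.9 239.6] rot [3.141 0.    0.655] op 0.999
shift [ 265.9 -294.9   19.6] turn -1.447
```

>>> jog_arm(motion=[[[33,-37,0],-0.15],[[66,-74,0],-0.3],[[99,-110,0],-0.45],[[132,-147,0],-0.6],[[165,-183,0],-0.75]])

```text
t: 3.05
eef_pos: [499.8, 240.4, 239.8]
tcp_rot: [3.141, -0.0, 1.403]
ft_force: [0.6, -0.2, 0.3]
opening: 0.999
grip_force: 0.0
```

```bash
python3 -c "
from h import *
plan((510,390,220),2.102)"
```

```text
t 3.05 pos [499.8 240.4 239.8] rot [ 3.141 -0.     1.403] op 0.999
shift [149.2 -15.   19.8] turn -0.699
```

>>> jog_arm(motion=[[[35,-3,4],-0.14],[[75,-7,8],-0.28],[[110,-11,12],-0.42],[[140,-14,16],-0.56],[[149,-15,20],-0.7]])

```text
t: 3.55
eef_pos: [510.8, 390.3, 219.1]
tcp_rot: [3.141, -0.0, 2.105]
ft_force: [-0.4, -0.2, -0.2]
opening: 1.003
grip_force: 0.0
```

>>> jog_arm(motion=[[[0,0,0],0],[[0,0,0],0]])

```text
t: 3.75
eef_pos: [510.9, 387.3, 219.5]
tcp_rot: [-3.141, 0.0, 2.093]
ft_force: [0.2, -0.3, -0.3]
opening: 1.002
grip_force: 0.0
```

```bash
cat > w.py <<'E'
from h import *
p=read_camera("wrist"); cv2.imwrite("pics/w1.png",p["img"])
plan((510,390,220),2.102)
for d in cut_out("stand",p):
    q=np.argwhere(d["region"])[:,::-1]
    w=np.array([world(p,a,44)[:2] for a in q],np.float32); print(d["p"],d["box"],cv2.minAreaRect(w),w.mean(0))
E
python3 w.py
```

```text
t 3.8 pos [511.1 387.  219.8] rot [-3.141  0.     2.093] op 1.0
shift [ 3.1  0.6 -0.2] turn -0.009
0.85 [86.4, 230.1, 116.8, 261.4] ((396.1897277832031, 230.92860412597656), (22.938329696655273, 44.91069793701172), 58.35503387451172) [400.40292 227.6965 ]
0.73 [242.1, 135.4, 280.1, 201.2] ((508.6122131347656, 396.22967529296875), (43.94064712524414, 72.85318756103516), 29.57366180419922) [508.18143 397.10287]
```

View pics/w1.png

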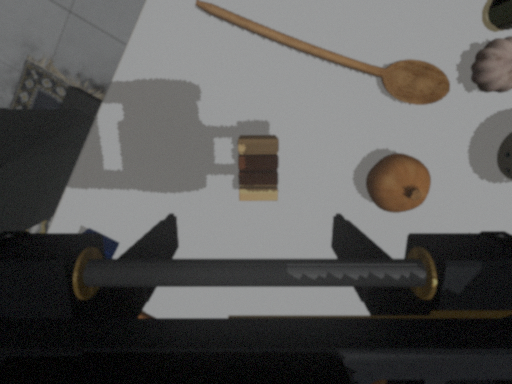

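Wrist view: the stand is at (258,168), slots across the image, with the fingers straddling it on either side. Descending.

```bash
python3 -c "
from h import *
plan((509,394,39),2.088)"
```

```text
t 3.85 pos [511.2 386.9 219.9] rot [3.141 0.    2.093] op 1.0
shift [  7.3   1.7 180.9] turn 0.005
```

>>> jog_arm(motion=[[[3,1,40],0],[[7,2,85],0],[[7,2,130],0],[[7,2,160],0],[[7,2,181],0.005]])

```text
t: 4.35
eef_pos: [508.9, 393.5, 36.7]
tcp_rot: [-3.14, 0.0, 2.088]
ft_force: [0.3, -0.4, -0.3]
opening: 0.999
grip_force: 0.0
```

>>> jog_arm(motion=[[[0,0,0],0],[[0,0,0],0],[[0,0,0],0],[[0,0,0],0],[[0,0,0],0]], grip=1)

```text
t: 4.85
eef_pos: [509.6, 394.9, 39.7]
tcp_rot: [3.14, 0.0, 2.092]
ft_force: [0.5, 0.0, -0.5]
opening: 0.638
grip_force: 0.0
```

>>> jog_arm(motion=[[[0,0,0],0],[[0,0,0],0],[[0,0,0],0],[[0,0,-10],0],[[0,0,-40],0]])

```text
t: 5.35
eef_pos: [508.0, 393.9, 76.9]
tcp_rot: [-3.136, 0.0, 2.092]
ft_force: [0.6, 1.5, -1.2]
opening: 0.461
grip_force: 30.0
```

```bash
python3 -c "
from h import *
p=read_camera('scene')
for t in('honey_jar','small_jar'):
  for d in cut_out(t,p)[:1]:
    b=d['box']; c=((b[0]+b[2])/2,(b[1]+b[3])/2); print(t,d['p'],b,world(p,c,53).round(0))
plan((515,200,150),1.54)
plan((515,55,150),1.54)"
```

```text
t 5.5 pos [509.7 395.1  80.4] rot [ 3.139 -0.     2.092] op 0.46
shift [-171.8  -92.5  -69.6] turn 0.552
t 5.5 pos [509.7 395.1  80.4] rot [ 3.139 -0.     2.092] op 0.46
shift [-297.6 -164.7  -69.6] turn 0.552
```

>>> jog_arm(motion=[[[-10,-5,-40],0],[[-40,-21,-70],0.1],[[-80,-43,-70],0.22],[[-120,-65,-70],0.35],[[-160,-86,-70],0.45]])

```text
t: 6.0
eef_pos: [513.5, 211.5, 148.1]
tcp_rot: [-3.141, 0.0, 1.637]
ft_force: [1.8, 0.8, -1.3]
opening: 0.463
grip_force: 30.0
```

```bash
python3 -c "
from h import *
p=read_camera('scene')
print(p['img'].shape, world(p,(247,155),55).round(0))
for t in('honey_jar','small_jar'):
  for d in cut_out(t,p)[:1]:
    b=d['box']; c=((b[0]+b[2])/2,(b[1]+b[3])/2); print(t,d['p'],b,world(p,c,53).round(0))
plan((515,55,150),1.54)"
```

```text
(384, 512, 3) [693.  26.  55.]
t 6.15 pos [514.1 210.9 148.1] rot [-3.14   0.     1.638] op 0.462
shift [-155.6   -9.6   -1.9] turn 0.098
```

The honey jar front is at x≈657 and the gripper body only reaches 605, so there is clearance.

>>> jog_arm(motion=[[[-40,-3,0],0.05],[[-80,-6,0],0.1],[[-120,-8,0],0.1],[[-145,-9,0],0.1],[[-156,-10,0],0.1]])

```text
t: 6.65
eef_pos: [515.5, 55.8, 148.2]
tcp_rot: [-3.141, 0.0, 1.542]
ft_force: [0.1, 0.3, -2.2]
opening: 0.459
grip_force: 30.0
```

>>> jog_arm(motion=[[[0,0,0],0],[[0,0,0],0]])

```text
t: 6.85
eef_pos: [515.4, 57.9, 148.4]
tcp_rot: [-3.141, -0.0, 1.543]
ft_force: [0.1, -0.1, -1.7]
opening: 0.463
grip_force: 30.0
```

```bash
python3 - <<'E'
from h import *
plan((515,55,53),1.541)
p=read_camera("wrist"); t=read_camera("top")
a=p["img"]; b=cv2.resize(t["img"][180:260,230:390],None,fx=3.2,fy=3.2)
cv2.imwrite("pics/w2.png",np.vstack([a[:344],b]))
print(world(p,(200,100),12),world(p,(300,100),12))
E
```

```text
t 6.85 pos [515.4  57.9 148.4] rot [-3.141 -0.     1.543] op 0.463
shift [-2.9 -0.3 95.4] turn 0.002
[467.21056446 138.78427589  12.        ] [558.21835684 136.23167091  12.        ]
```

View pics/w2.png

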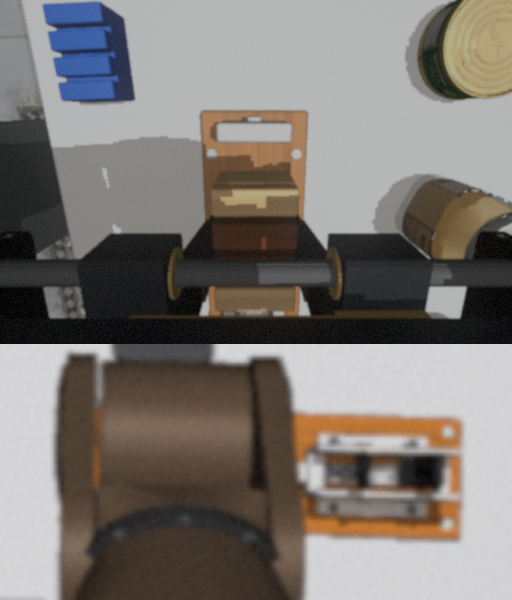

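Wrist view: the jaw is at (254,133) and the held stand at (254,200), in line with each other. The board end is centred at column 254. Lowering.

>>> jog_arm(motion=[[[-2,0,35],0],[[-2,0,65],0],[[-2,0,85],0],[[-2,0,93],0],[[-2,0,96],0]])

```text
t: 7.45
eef_pos: [515.2, 55.5, 52.1]
tcp_rot: [-3.141, 0.0, 1.543]
ft_force: [-0.0, -0.4, -1.1]
opening: 0.46
grip_force: 30.0
```

>>> jog_arm(motion=[[[0,0,0],0],[[0,0,0],0],[[0,0,1],0]])

```text
t: 7.75
eef_pos: [515.7, 54.9, 52.5]
tcp_rot: [3.14, 0.0, 1.542]
ft_force: [-0.1, 0.1, -0.9]
opening: 0.464
grip_force: 30.0
```

>>> jog_arm(motion=[[[0,0,1],0],[[0,0,2],0],[[0,0,2],0]])

```text
t: 8.05
eef_pos: [515.5, 54.8, 50.9]
tcp_rot: [3.14, 0.0, 1.542]
ft_force: [-3.3, -0.3, 15.4]
opening: 0.458
grip_force: 30.0
```

Contact with the board. Releasing, then straight up.

>>> jog_arm(motion=[[[0,0,0],0],[[0,0,0],0],[[0,0,0],0],[[0,0,0],0],[[0,0,0],0]], grip=0)

```text
t: 8.55
eef_pos: [515.3, 54.8, 49.5]
tcp_rot: [-3.141, 0.0, 1.542]
ft_force: [-0.2, -0.1, 0.3]
opening: 0.822
grip_force: 0.0
```

>>> jog_arm(motion=[[[0,0,-5],0],[[0,0,-30],0],[[0,0,-70],0],[[0,0,-115],0],[[0,0,-160],0]])

```text
t: 9.05
eef_pos: [514.9, 54.8, 211.6]
tcp_rot: [-3.141, 0.0, 1.542]
ft_force: [0.9, -1.0, 0.2]
opening: 1.0
grip_force: 0.0
```

```bash
python3 -c "
from h import *
plan((509.5,-125,220),-0.03)"
```

```text
t 9.05 pos [514.9  54.8 211.6] rot [-3.141  0.     1.542] op 1.0
shift [-1.799e+02 -1.000e-01 -8.400e+00] turn 1.572
```

>>> jog_arm(motion=[[[-45,0,-2],0],[[-90,0,-4],0],[[-135,0,-6],0],[[-165,0,-8],0],[[-180,0,-8],0]])

```text
t: 9.55
eef_pos: [509.9, -127.3, 218.2]
tcp_rot: [3.141, 0.0, 1.54]
ft_force: [0.6, -0.3, 0.1]
opening: 0.999
grip_force: 0.0
```

>>> jog_arm(motion=[[[0,0,0],0],[[0,0,0],0]])

```text
t: 9.75
eef_pos: [509.9, -124.4, 217.6]
tcp_rot: [-3.141, -0.0, 1.542]
ft_force: [-0.1, 0.0, -0.1]
opening: 1.001
grip_force: 0.0
```

```bash
python3 - <<'E'
from h import *
plan((509.5,-125,220),-0.03)
p=read_camera("wrist"); t=read_camera("top")
a=p["img"]; b=cv2.resize(t["img"][190:250,240:390],(512,205),interpolation=cv2.INTER_CUBIC)
cv2.imwrite("pics/w3.png",np.vstack([a,b]))
for n,q,z in(("stand",p,56),("stand",t,56),("lever_front",t,110),("lever_rear",t,110)):
  for d in cut_out(n,q)[:2]:
    r=np.argwhere(d["region"])[:,::-1]; w=np.array([world(q,a,z)[:2] for a in r],np.float32); print(n,round(d["p"],2),d["box"],cv2.minAreaRect(w))
E
```

```text
t 9.75 pos [ 509.9 -124.4  217.6] rot [-3.141 -0.     1.542] op 1.001
shift [-0.6 -0.4 -2.4] turn 1.572
stand 0.81 [234.2, 3.0, 279.3, 39.4] ((513.7345581054688, 27.207775115966797), (32.549102783203125, 43.528236389160156), 88.32305908203125)
stand 0.85 [220.2, 261.1, 244.1, 276.6] ((385.3918762207031, 176.92361450195312), (42.449031829833984, 70.73197937011719), 0.31624189019203186)
lever_front 0.65 [216.8, 147.2, 247.8, 161.0] ((666.8892822265625, 171.42440795898438), (32.45913314819336, 74.13607788085938), 0.1328066885471344)
lever_front 0.5 [338.2, 211.0, 346.8, 228.0] ((510.3115234375, -98.48524475097656), (12.113759994506836, 26.693864822387695), 89.21092987060547)
lever_rear 0.6 [299.4, 211.2, 311.1, 225.5] ((511.0150146484375, -5.142931938171387), (24.276649475097656, 34.03449249267578), 89.73711395263672)
```

View pics/w3.png

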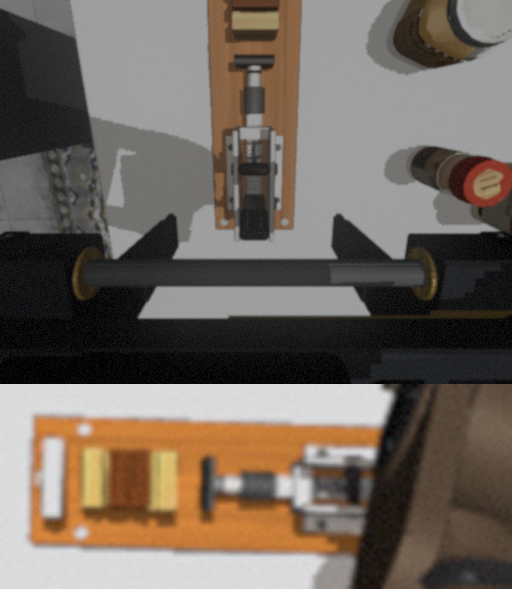

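```bash
python3 - <<'E'
from h import *
p=read_camera("wrist"); print(np.round(p["extrinsics"],2)[:3,3])
for n,r in(("f top",162),("f bot",176),("r top",207),("r bot",238)):
    print(n,world(p,(254,r),133).round(1),world(p,(254,r),93).round(1))
from cell import *
for n in("lever_front","lever_rear"):
    print([(round(d["p"],2),d["box"]) for d in cut_out(n,p)][:2])
E
```

```text
[511.62 -52.08 363.84]
f top [509.9 -92.7 133. ] [509.7 -99.8  93. ]
f bot [ 509.6 -104.   133. ] [ 509.3 -113.    93. ]
r top [ 508.9 -129.9  133. ] [ 508.4 -143.4   93. ]
r bot [ 508.1 -157.3  133. ] [ 507.5 -175.6   93. ]
[(0.81, [238.4, 156.7, 270.0, 174.8])]
[(0.74, [239.7, 193.1, 271.2, 237.4])]
```

The stand sits square on the board, 10–15 mm clear of the jaw. The levers are centred near (509,-125). Turning the tool over them.

>>> jog_arm(motion=[[[0,0,0],0.14],[[0,0,0],0.28],[[0,0,0],0.42],[[0,0,0],0.56],[[0,0,0],0.7]])

```text
t: 10.7
eef_pos: [510.1, -125.0, 217.6]
tcp_rot: [3.142, 0.0, 0.836]
ft_force: [-0.4, 0.5, 1.0]
opening: 1.0
grip_force: 0.0
```

>>> jog_arm(motion=[[[0,0,0],0.14],[[0,0,0],0.28],[[0,0,0],0.42],[[0,0,0],0.56],[[0,0,0],0.7]])

```text
t: 11.2
eef_pos: [510.1, -125.0, 217.6]
tcp_rot: [3.142, 0.0, 0.136]
ft_force: [0.1, 0.8, 1.0]
opening: 1.001
grip_force: 0.0
```

>>> jog_arm(motion=[[[0,0,0],0.1],[[0,0,0],0.17],[[0,0,0],0.17],[[0,0,0],0.17]])

```text
t: 11.6
eef_pos: [510.1, -125.1, 217.6]
tcp_rot: [3.142, 0.0, -0.026]
ft_force: [-0.3, -0.6, -0.3]
opening: 1.002
grip_force: 0.0
```

```bash
python3 -c "
from h import *
plan((509,-125,121),-0.03)"
```

```text
t 11.6 pos [ 510.1 -125.1  217.6] rot [ 3.142  0.    -0.026] op 1.002
shift [-1.1 -0.1 96.6] turn 0.004
```

>>> jog_arm(motion=[[[-1,0,30],0],[[-1,0,55],0],[[-1,0,75],0],[[-1,0,90],0],[[-1,0,97],0]])

```text
t: 12.1
eef_pos: [508.7, -124.9, 119.4]
tcp_rot: [-3.141, 0.002, -0.027]
ft_force: [-0.2, -0.1, -0.3]
opening: 1.001
grip_force: 0.0
```

>>> jog_arm(motion=[[[0,0,0],0],[[0,0,0],0],[[0,0,0],0],[[0,0,0],0],[[0,0,0],0]], grip=0.68)

```text
t: 12.6
eef_pos: [509.6, -125.7, 121.5]
tcp_rot: [3.14, -0.002, -0.028]
ft_force: [-0.6, -5.7, 7.5]
opening: 0.639
grip_force: 4.3
```

>>> jog_arm(motion=[[[0,0,0],0],[[0,0,0],0],[[0,0,0],0],[[0,0,0],0],[[0,0,0],0]])

```text
t: 13.1
eef_pos: [509.8, -125.7, 122.2]
tcp_rot: [3.14, -0.003, -0.028]
ft_force: [-2.5, -2.5, 13.3]
opening: 0.377
grip_force: 30.8
```

>>> jog_arm(motion=[[[0,0,0],0],[[0,0,0],0],[[0,0,0],0]])

```text
t: 13.4
eef_pos: [509.8, -125.8, 122.2]
tcp_rot: [3.14, -0.003, -0.028]
ft_force: [-2.0, -3.1, 13.0]
opening: 0.374
grip_force: 30.8
```

>>> jog_arm(motion=[[[0,0,0],0],[[0,0,0],0],[[0,0,0],0],[[0,0,0],0],[[0,0,0],0]], grip=0.2)

```text
t: 13.9
eef_pos: [508.8, -124.9, 120.4]
tcp_rot: [-3.141, 0.001, -0.028]
ft_force: [0.0, -0.1, 0.1]
opening: 0.736
grip_force: 0.0
```

>>> jog_arm(motion=[[[0,0,0],0],[[0,0,0],0],[[0,0,0],0],[[0,0,0],0]])

```text
t: 14.3
eef_pos: [509.0, -125.0, 120.6]
tcp_rot: [-3.142, 0.0, -0.028]
ft_force: [-0.6, -0.3, -0.1]
opening: 0.802
grip_force: 0.0
```

```bash
cat > g.py <<'E'
from h import *
import sys
plan((509,-125,121),-0.03)
im=[]
for n in("top","scene"):
    p=read_camera(n)
    for t,z in(("stand",56),("pad",52),("push_rod",45)):
        for d in cut_out(t,p)[:4]:
            r=np.argwhere(d["region"])[:,::-1]
            w=np.array([world(p,a,z)[:2] for a in r]); 
            if abs(w[:,0].mean()-512)<50 and w[:,1].mean()<200: print(n,t,round(d["p"],2),d["box"],"y",w[:,1].min().round(1),w[:,1].max().round(1))
    c=p["img"][190:250,240:340] if n=="top" else p["img"][150:230,240:340]
    im.append(cv2.resize(c,None,fx=6,fy=6 if n=="top" else 3,interpolation=cv2.INTER_CUBIC))
cv2.imwrite(sys.argv[1],np.vstack(im)[:600])
E
python3 g.py pics/g1.png
```

```text
t 14.3 pos [ 509.  -125.   120.6] rot [-3.142  0.    -0.028] op 0.802
shift [-0.   0.  -0.4] turn 0.002
top stand 0.73 [261.1, 208.9, 290.2, 226.3] y 20.2 91.5
top stand 0.38 [297.3, 211.0, 320.8, 226.9] y -48.4 10.1
top pad 0.35 [262.5, 209.3, 290.0, 228.8] y 22.4 94.0
top push_rod 0.62 [296.7, 208.7, 318.2, 225.1] y -52.3 11.8
scene stand 0.65 [259.7, 182.8, 288.1, 210.9] y 23.6 111.9
scene pad 0.62 [281.8, 181.2, 295.4, 196.8] y -8.6 30.3
scene push_rod 0.69 [282.2, 176.2, 305.7, 195.3] y -62.9 26.2
```

View pics/g1.png

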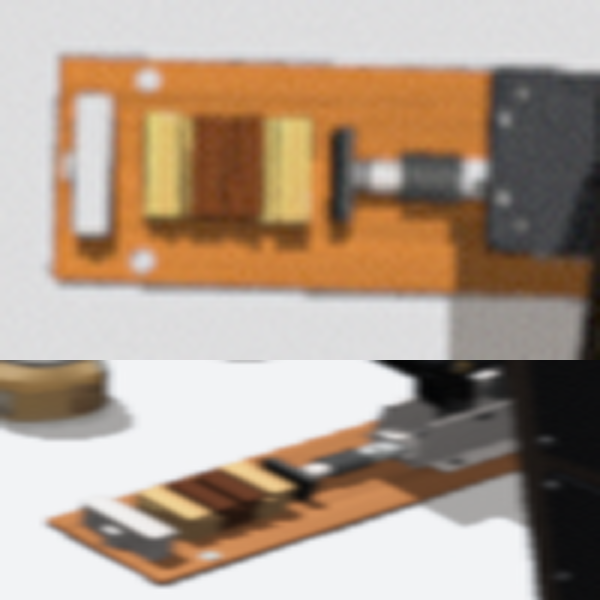

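Top crop: the pad face (332,175) has moved about 10 mm. The remaining gaps are about 9 mm from pad to stand and 14 mm from stand to jaw. Two more full strokes are needed, then a measured one.

>>> jog_arm(motion=[[[0,0,0],0],[[0,0,0],0],[[0,0,0],0],[[0,0,0],0],[[0,0,0],0]], grip=0.68)

```text
t: 15.2
eef_pos: [509.7, -125.8, 121.5]
tcp_rot: [3.14, -0.002, -0.028]
ft_force: [-3.8, -4.1, 19.1]
opening: 0.438
grip_force: 18.1
```

>>> jog_arm(motion=[[[0,0,0],0],[[0,0,0],0],[[0,0,0],0],[[0,0,0],0],[[0,0,0],0]])

```text
t: 15.7
eef_pos: [509.7, -125.8, 121.9]
tcp_rot: [3.14, -0.002, -0.028]
ft_force: [-3.1, -3.0, 14.0]
opening: 0.376
grip_force: 30.8
```

>>> jog_arm(motion=[[[0,0,0],0],[[0,0,0],0],[[0,0,0],0],[[0,0,0],0],[[0,0,0],0]], grip=0.2)

```text
t: 16.2
eef_pos: [508.8, -125.0, 120.3]
tcp_rot: [-3.141, 0.001, -0.028]
ft_force: [0.0, 0.1, -0.3]
opening: 0.738
grip_force: 0.0
```

>>> jog_arm(motion=[[[0,0,0],0],[[0,0,0],0],[[0,0,0],0],[[0,0,0],0]])

```text
t: 16.6
eef_pos: [509.0, -125.0, 120.6]
tcp_rot: [3.142, 0.0, -0.028]
ft_force: [0.6, -0.3, 0.7]
opening: 0.795
grip_force: 0.0
```

>>> jog_arm(motion=[[[0,0,0],0],[[0,0,0],0],[[0,0,0],0],[[0,0,0],0],[[0,0,0],0]], grip=0.68)

```text
t: 17.1
eef_pos: [509.7, -125.8, 121.6]
tcp_rot: [3.14, -0.002, -0.028]
ft_force: [-4.5, -3.8, 21.7]
opening: 0.435
grip_force: 17.1
```

>>> jog_arm(motion=[[[0,0,0],0],[[0,0,0],0],[[0,0,0],0],[[0,0,0],0],[[0,0,0],0]])

```text
t: 17.6
eef_pos: [509.7, -125.8, 121.9]
tcp_rot: [3.14, -0.002, -0.028]
ft_force: [-2.8, -4.1, 14.9]
opening: 0.378
grip_force: 30.8
```

>>> jog_arm(motion=[[[0,0,0],0],[[0,0,0],0],[[0,0,0],0],[[0,0,0],0],[[0,0,0],0]], grip=0.2)

```text
t: 18.1
eef_pos: [508.8, -124.9, 120.3]
tcp_rot: [-3.141, 0.001, -0.028]
ft_force: [-0.2, -0.8, 0.2]
opening: 0.739
grip_force: 0.0
```

>>> jog_arm(motion=[[[0,0,0],0],[[0,0,0],0],[[0,0,0],0],[[0,0,0],0]])

```text
t: 18.5
eef_pos: [509.0, -125.0, 120.6]
tcp_rot: [3.142, 0.0, -0.028]
ft_force: [0.3, -0.4, 1.0]
opening: 0.798
grip_force: 0.0
```

```bash
python3 g.py pics/g2.png
```

```text
t 18.5 pos [ 509.  -125.   120.6] rot [ 3.142  0.    -0.028] op 0.798
shift [-0.  -0.  -0.4] turn 0.002
top stand 0.72 [257.1, 211.7, 285.9, 229.1] y 32.9 101.6
top stand 0.29 [248.1, 196.9, 339.9, 241.7] y -96.1 129.8
top pad 0.33 [289.1, 205.2, 321.0, 225.9] y -51.4 30.2
top push_rod 0.49 [289.3, 210.7, 321.0, 224.8] y -52.3 29.8
scene stand 0.97 [260.3, 184.5, 286.1, 213.5] y 28.3 114.2
scene pad 0.37 [281.8, 186.1, 289.9, 193.1] y 11.7 29.7
scene push_rod 0.57 [283.2, 178.5, 306.3, 195.6] y -60.1 30.9
```

View pics/g2.png

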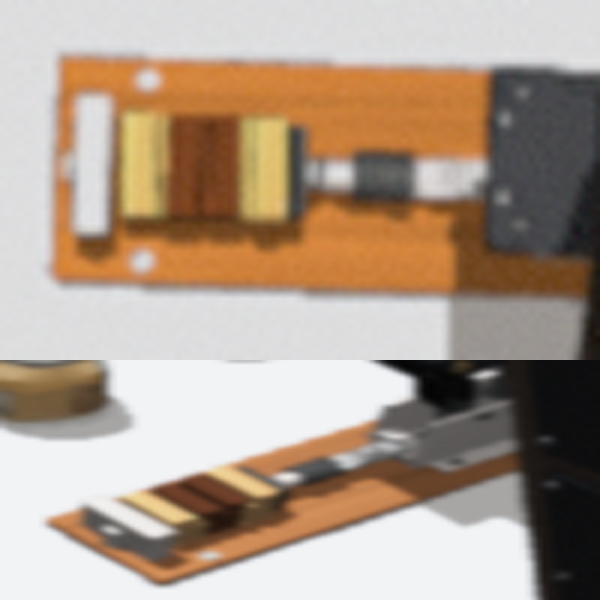

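Top crop: the pad touches the stand, whose front edge at column 122 is about 3–4 mm from the jaw at column 112, so the pad is still free. One full stroke adds at most 12 mm, which puts the slide at about 8–10 mm. Squeezing and holding.

>>> jog_arm(motion=[[[0,0,0],0],[[0,0,0],0],[[0,0,0],0],[[0,0,0],0],[[0,0,0],0]], grip=0.68)

```text
t: 19.4
eef_pos: [509.7, -125.8, 121.6]
tcp_rot: [3.14, -0.002, -0.028]
ft_force: [-4.5, -3.7, 21.5]
opening: 0.436
grip_force: 17.2
```

>>> jog_arm(motion=[[[0,0,0],0],[[0,0,0],0],[[0,0,0],0],[[0,0,0],0],[[0,0,0],0]])

```text
t: 19.9
eef_pos: [509.7, -125.8, 121.9]
tcp_rot: [3.14, -0.002, -0.028]
ft_force: [-3.2, -3.4, 14.9]
opening: 0.375
grip_force: 30.9
```

>>> jog_arm(motion=[[[0,0,0],0],[[0,0,0],0],[[0,0,0],0],[[0,0,0],0],[[0,0,0],0]])

```text
t: 20.4
eef_pos: [509.7, -125.8, 121.9]
tcp_rot: [3.14, -0.002, -0.028]
ft_force: [-3.4, -3.0, 14.5]
opening: 0.375
grip_force: 30.9
```

```bash
python3 g.py pics/g3.png
```

```text
t 20.4 pos [ 509.7 -125.8  121.9] rot [ 3.14e+00 -2.00e-03 -2.80e-02] op 0.375
shift [-0.7 -0.8  0.9] turn 0.002
top stand 0.61 [257.0, 209.9, 285.5, 227.7] y 35.5 104.3
top pad 0.5 [288.8, 211.6, 296.3, 226.0] y 14.9 35.3
top push_rod 0.5 [287.7, 210.4, 322.5, 225.5] y -54.9 34.9
scene stand 0.6 [258.4, 182.8, 286.2, 210.6] y 38.0 109.5
scene push_rod 0.65 [282.6, 174.5, 304.9, 194.0] y -62.9 30.7
```

View pics/g3.png

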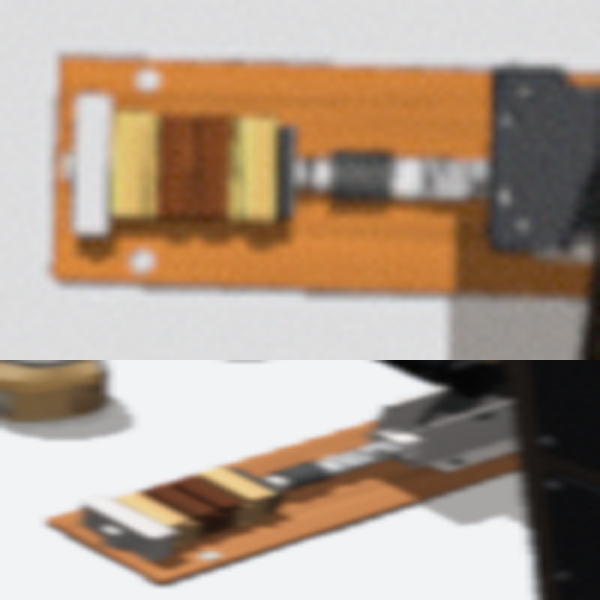

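Comparing g1 with g3, the pad-to-sleeve distance shrank by 11–14 px, so the slide is about 5 mm. Checking that more exactly on the stored crops.

```bash
python3 - <<'E'
from h import *
def edge(pr,rng,sgn):
    g=np.clip(sgn*np.gradient(cv2.GaussianBlur(pr[None].astype(np.float32),(9,1),2)[0]),0,None); x=np.arange(*rng); w=g[rng[0]:rng[1]]; k=x[w.argmax()]
    x=np.arange(k-7,k+8); w=g[k-7:k+8]; return (w*x).sum()/w.sum()
for n,pr,sl in(("g1",(340,368),(385,415)),("g2",(293,320),(340,368)),("g3",(283,308),(318,345))):
    im=cv2.imread(f"pics/{n}.png")
    R=im[:,:,2].astype(float)
    a=edge(R[138:152].mean(0),pr,1); a2=edge(R[200:212].mean(0),pr,1); b=edge(R[168:186].mean(0),sl,-1); s=[edge(R[168:186].mean(0),(int(b)+45,int(b)+75),1)]
    print(n,a.round(1),a2.round(1),b.round(1),np.round(s,1),"d",round(b-(a+a2)/2,2),"mm",round((b-(a+a2)/2)/6*2.55,2), "sleeve end d mm",round((s[0]-(a+a2)/2)/6*2.55,2))
E
```

```text
g1 351.9 344.4 400.9 [461.2] d 52.8 mm 22.44 sleeve end d mm 48.06
g2 303.5 308.8 353.1 [415.] d 46.97 mm 19.96 sleeve end d mm 46.29
g3 295.5 291.2 330.7 [393.1] d 37.38 mm 15.89 sleeve end d mm 42.4
```

The slide measures 5–6 mm, well inside 3–13 mm. The levers are held fully squeezed and the stand is against the jaw. Handing in.

```bash
python3 -c "
from cell import *
print(job_done())"
```

```text
the job is handed in; nothing more can be done
None
```

I handed the job in at about 20 s: the stand is square on the base board against the fixed jaw, the pad is in by about 5–6 mm as measured in the top camera, and the levers are held fully squeezed; the hand-in returned no verdict.

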